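Change the range on the test set and press its test button

ROBOT

A 6-joint arm with a two-finger parallel gripper is mounted at the origin on the work surface. World frame = base frame: x ahead of the robot, y to its left, z up, the work surface at z = 0. Lengths are in m, angles in rad, forces in N, time in s.
With the tool pointing down it reaches from about 0.425 to 0.95 m from the base axis. Payload 3.5 kg.
Tool frame: the origin (TCP) lies between the finger pads; the fingertips stand 19 mm ahead of it and the grasp point (between the pads) is the TCP; z points along the fingers, y is the line along which they close (so a half turn about z gives the same grasp; the last joint's range is limited). The gripper opens to 85 mm and grips with 20 to 120 N. Pads are 22 mm wide; open, the fingers measure 114 mm over their backs; the gripper's body (76 mm by 85 mm) begins 54 mm behind the grasp point. The pads swing forward as they close: fully open they stand 13 mm farther back than shut.
Start: joints at [1.194, 0.286, 1.577, -0, 1.279, -0.15], TCP at [0.152, 0.658, 0.25] pointing down, gripper open.
Joint ranges: [-2.77, 2.77], [-0.9, 2.22], [0.21, 2.48], [-1.53, 4.67], [0.24, 2.81], [-2.84, 2.84]. Speed limits (rad/s): [2.79, 2.79, 3.14, 3.14, 3.14, 3.14].

INTERFACE

Orientations are given as a unit quaternion [x, y, z, w].
In Python, from plant import get_state, cams, ctrl gives the robot as it stands. The module is installed in compiled form; this text tells all that it offers.
- The arm moves only by the tool jog_arm, never from a script. Its argument "deltas" is text: rows parted by semicolons, each of 6 numbers parted by spaces: the shift along the world's x, y, z normalised to -1 to 1, where 1 is 0.02 m, then the turn, a rotation vector about the world's x, y, z normalised to -1 to 1, where 1 is 0.1 rad. In form: x y z ax ay az; .... A call has 1 to 20 rows; each row shifts and turns the commanded pose from where the row before left it; what a row does not reach is not made up. A row lasts 1/8 s, in which the tool goes at most 62.5 mm and 10.7 degrees, less where a joint would pass 70% of its speed; a pose out of reach is approached as far as the arm can. A call with a number of a shift or a turn outside -1 to 1 is refused whole. A call with a gripper value outside its range is refused whole. "gripper" is the opening, from 0 (shut) to 1 (fully open), set as the call begins (left out, the last holds). The fingers move at their own pace and stop on an object; "squeeze" is the grip in N (left out, the last holds). Time passes only in rows, so rows that do not move let the fingers close. It gives the time, the measured TCP pose, the force, the opening and the grip force at its end, in the units of the state.
- get_state(): the state, without advancing time (a new reading comes with each control period).
- cams.read_camera(name): name is "scene" or "side" or "wrist"; returns a dict with "color" (420x560x3 uint8, blue, green, red), "vfov" (degrees; the focal length in pixels is half the picture's height over the tangent of half this angle, whatever the lens; pixels are square), "cx", "cy" (the principal point, pixels), "rvec" (rotation vector, rad) and "tvec" (3), from world to camera coordinates, as OpenCV has them. Camera axes: x right, y down, z forward; pixel columns grow to the right and rows downward; lengths in m; the calibration is good to about 2 mm. The wrist camera is an equidistant fisheye: a pixel r from the principal point sees the ray r / f radians off the axis. A picture is of the moment at which its call begins. There is no depth.
- ctrl.sign_off(): hands the job in; it is judged then, once.
The state is a dict: "time": time; "qpos": joint angles; "dq": joint speeds; "joint_efforts": joint torques, N m; "eef_pos": TCP position; "tcp_rot": TCP orientation; "contact_force": force on the tool from outside, world axes, zero at the start; "wrist_torque": the same for the moment, N m; "opening": opening from 0.0 (shut) to 1.0 (fully open); "finger_force": force on a finger pad.
Only numpy, scipy, OpenCV 4.12 (cv2) and the standard library are available. Lean on these libraries where they do the work, as an engineer would, in place of code of your own. Each camera call takes 0.05 s, during which the arm holds its last target. There are 200 camera calls.

TASK

On the grey test set with the bank of four interlocked keys, change the range: press the long bar-shaped key fully home, so that the round key, which is latched down now, pops up. Then press the round test button in its steel collar, in front of the bank, all the way down and let it come back up. Do not change the range with either of the other two keys.

Things in the scene. Friction and masses are not known exactly. Their poses are not given: they have to be found in the camera images.
- console: Grey test set, 190 (front to back) x 340 x 65 mm, flat aluminium top. Origin: centre of its underside on the bench; x from front to back, y to its left, z up. On the right half of its top a row along y of four black keys, 40 mm between centres: bar, round (28 mm), square (27 mm) and cross (32 mm), their order varies. On its left half a needle meter, a small grey knob and a loose spare knob.
- key_bar_top (a point): Centre of the top face of the bar-shaped key: black plastic cap 46 x 18 mm, 8 mm thick, on a short stem. Axes as the test set's; the bar's length runs along x. An unpressed key's top face is 22 mm above the test set's top (87 mm above the bench), a latched one's 13 mm above it.
- key_bar (a joint): Stroke of the bar key in m: 0 = up (its start), 0.009 = fully home. Pressing straight down takes about 4 N until it meets its stop; it has no return spring and stays where it is left. The bank is interlocked: as one key goes down, the latched one rises by as much.
- key_round_top (a point): Centre of the top face of the round key: black plastic cap of 28 mm diameter, 8 mm thick, in the same row. Axes as the test set's.
- key_round (a joint): How far the round key has risen, in m: 0 = latched down (its start), 0.009 = popped right up.
- test_top (a point): Centre of the top face of the round black test button, 30 mm in diameter, in a steel collar of 46 mm diameter and 12 mm height, on the front strip of the test set's top, 85 mm nearer its front than the row of keys; its place along the strip varies. When up, its top face is 22 mm above the test set's top. Axes as the test set's.
- test (a joint): Stroke of the test button in m: 0 = up, 0.006 = fully down. It is sprung (1.2 N at first, 4 N fully down) and comes back up by itself.

How it is judged:
On the way, in this order (a step that is already met when the one before it is completed fails the run):
1. the bar key is home and the round key has popped up (value of joint each of key_bar, key_round above 0.007 m), for 0.2 s.
2. then the test button is pressed down (value of joint test above 0.004 m), for 0.05 s.
At the end, for the whole second after the job is handed in: The bar key is down by more than 7 of its 9 mm, the round key is up to within 2 mm, and the test button, having been pressed by more than 4 of its 6 mm after the range was changed, is back up to within 1.5 mm (all of step 1 and value of joint test below 0.0015 m); the robot touches nothing.
It fails at once if the round key pops up because a key other than the bar key is pressed (value of joint key_round above 0.0045 m and value of joint key_bar below 0.002 m).
It also fails if it takes over 38 s, if anything falls off the work surface, if the arm or the gripper's body presses on something with over 40 N, if the wrist force passes 120 N, or if a joint passes its speed limit or range.

## Working session

There is one attempt and no reset: what is moved stays moved. The work goes in short steps, Python scripts to look and compute and a tool call to move; the robot and the scene stay as the last step left them, time stands still between calls to the robot, and variables do not carry over. Pictures are saved under pics/ and viewed, at most 10 in all, crops included, and the job is handed in when it is done.

Besides the shell and the picture viewer there is one more tool, called after "Call:" by a JSON object that holds its "op" and its "data", one argument or row to a line. jog_arm: Moves the arm, as the interface text tells. Its arguments: {"type":"object","properties":{"deltas":{"type":"string"},"gripper":{"type":"number"},"squeeze":{"type":"number"}},"required":["deltas"]}

```bash
mkdir -p pics
cat > h.py <<'E'
import numpy as np, cv2
from plant import get_state, cams, ctrl
def ray(c,u,v,fish=False):
    H=c['color'].shape[0]; f=H/2/np.tan(np.radians(c['vfov']/2))
    d=np.array([u-c['cx'],v-c['cy']])/f
    if fish:
        t=np.hypot(*d); d3=np.array([*(d/t*np.sin(t)),np.cos(t)]) if t>0 else np.array([0,0,1.])
    else: d3=np.array([*d,1.])
    R=cv2.Rodrigues(np.array(c['rvec'],float))[0]; t=np.array(c['tvec'],float).ravel()
    return -R.T@t, R.T@d3
def onz(c,u,v,z,fish=False):
    o,d=ray(c,u,v,fish); return o+d*(z-o[2])/d[2]
E
python3 - <<'E'
from h import *
import pickle
C={}
for n in("scene","side","wrist"):
    C[n]=cams.read_camera(n); cv2.imwrite(f'pics/{n}0.png',C[n]['color']); print(n,C[n]['vfov'],ray(C[n],280,210)[0])
pickle.dump(C,open('c0.pkl','wb'))
s=get_state();print(s['time'],s['eef_pos'],s['tcp_rot'],s['contact_force'])
E
```

```text
scene 46.115210858160985 [ 1.07632534 -0.12334843  0.50571779]
side 52.71983851398588 [0.30672572 0.36213051 0.55301398]
wrist 65.70646984690485 [0.07326283 0.67454751 0.37256291]
0.15 [0.15157646 0.65725401 0.24923151] [ 1.13162648e-01  9.93576030e-01 -9.12231126e-04 -2.35560791e-04] [-0.55754876  0.42901156  0.20384972]
```

View pics/scene0.png

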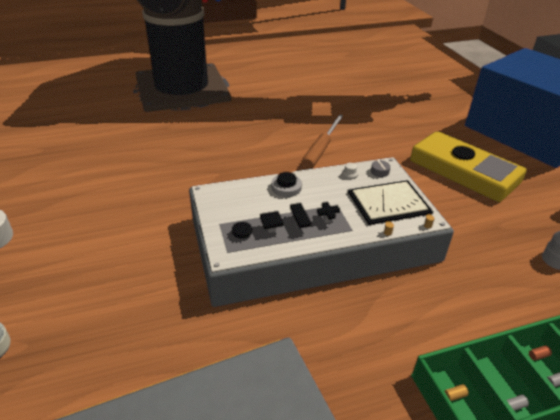

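View pics/wrist0.png

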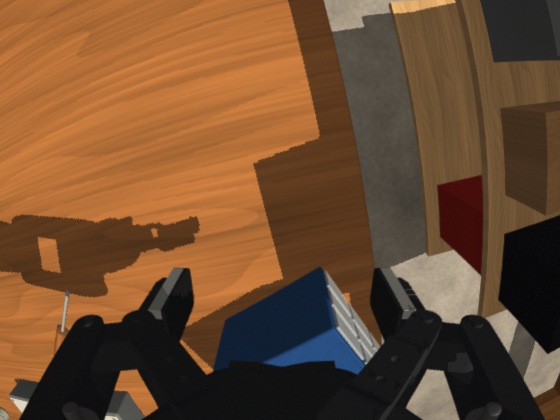

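The scene shows the test set with the row round (242,230), square (271,220), bar (301,215), cross (328,211). The test button is at (287,181). The wrist view doesn't show the keys yet.

Run:
```python
from h import *
import pickle
C=pickle.load(open('c0.pkl','rb'))
a=C['scene']['color'][150:300,180:380]
cv2.imwrite('pics/sc_crop.png',cv2.resize(a,None,fx=4,fy=4,interpolation=cv2.INTER_CUBIC))
```

```text
(no output)
```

View pics/sc_crop.png

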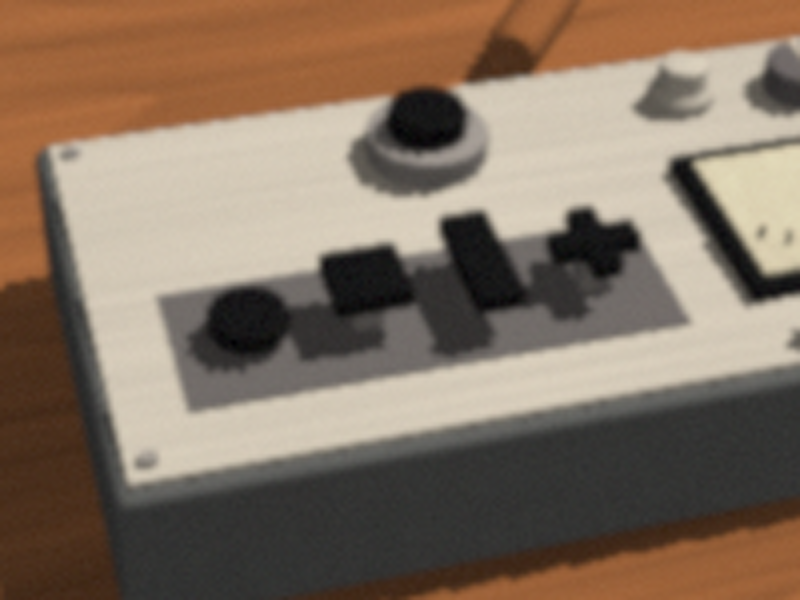

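View pics/side0.png

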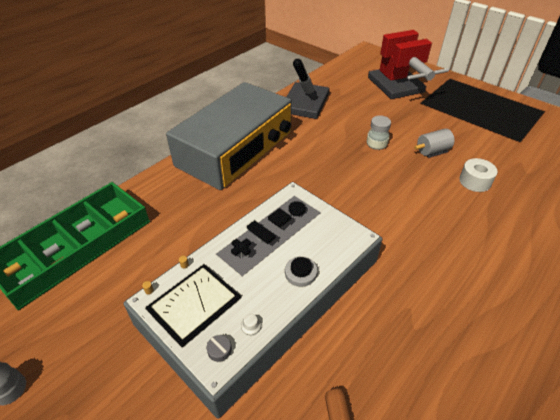

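Scene crop: round, square, bar (centre about 480,255) and cross from left to right, with the test button top at about (428,115). The side view shows the same row: cross (241,247), bar (262,232), square (279,218), round (297,208), test button (301,267). I'll enlarge the side view and triangulate.

Run:
```python
from h import *
import pickle
C=pickle.load(open('c0.pkl','rb'))
a=C['side']['color'][190:290,215:348]
cv2.imwrite('pics/si_crop.png',cv2.resize(a,None,fx=6,fy=6,interpolation=cv2.INTER_CUBIC))
S,D=C['scene'],C['side']
sc=lambda U,V:onz(S,(U+.5)/4-.5+180,(V+.5)/4-.5+150,0.065)
for p in [(48,150),(130,487)]: print('sc corner',sc(*p).round(4))
for p in [(441,223),(200,203)]: print('sc corner R',onz(S,441.5,223,0.065).round(4),onz(S,398,164,.065).round(4))
for p in [(293,184),(382,237),(218,392),(129,301)]: print('side corner',onz(D,*p,0.065).round(4))
for n,p in dict(test=(301,267,.087),cross=(241,247,.087),bar=(262,232,.087),sq=(279,218,.087),rnd=(297,208,.078)).items(): print(n,onz(D,*p).round(4))
for n,p in dict(test=(428,115,.087),bar=(480,250,.087),rnd=(247,312,.078)).items(): print(n,onz(S,(p[0]+.5)/4-.5+180,(p[1]+.5)/4-.5+150,p[2]).round(4))
```

```text
sc corner [ 0.4773 -0.0568  0.065 ]
sc corner [ 0.6551 -0.0637  0.065 ]
sc corner R [0.6574 0.2572 0.065 ] [0.51   0.2703 0.065 ]
sc corner R [0.6574 0.2572 0.065 ] [0.51   0.2703 0.065 ]
side corner [ 0.6469 -0.0601  0.065 ]
side corner [ 0.4682 -0.0571  0.065 ]
side corner [0.4845 0.2662 0.065 ]
side corner [0.662  0.2627 0.065 ]
test [0.5151 0.0809 0.087 ]
cross [0.6014 0.1098 0.087 ]
bar [0.5983 0.0693 0.087 ]
sq [0.5982 0.0316 0.087 ]
rnd [ 0.5968 -0.0098  0.078 ]
test [0.5254 0.0757 0.087 ]
bar [0.6036 0.0675 0.087 ]
rnd [ 0.6015 -0.0124  0.078 ]
```

View pics/si_crop.png

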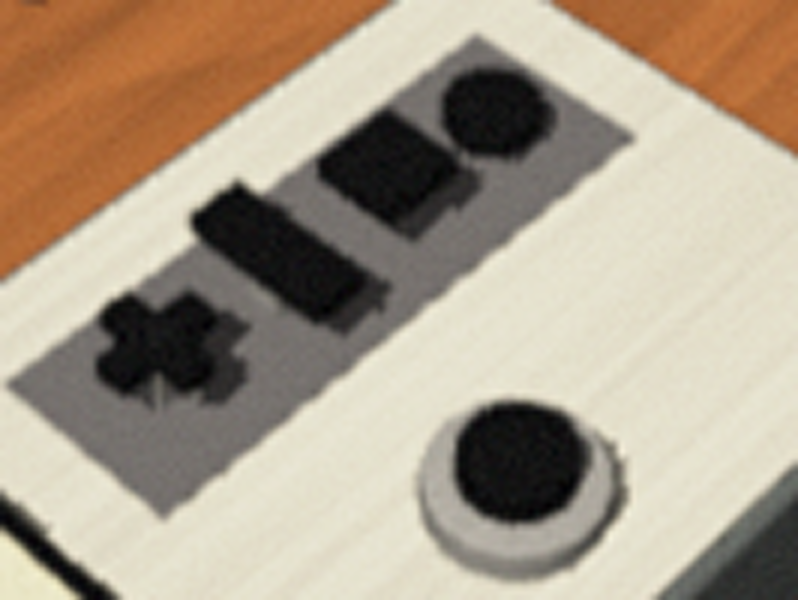

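Bar key is at about (0.600, 0.068) and the test button at about (0.519, 0.078), with the set turned about -3°. Moving there with the gripper shut.

Call:
{"op": "jog_arm", "data": {
  "deltas": "0.75 -1 0.5 0 0 0;0.75 -1 0.5 0 0 0;0.75 -1 0 0 0 0.85;0.75 -1 0 0 0 0.85;0.75 -1 0 0 0 0;0.75 -1 0 0 0 0;0.75 -1 0 0 0 0;0.75 -1 0 0 0 0;0.75 -1 0 0 0 0;0.75 -1 0 0 0 0;0.75 -1 0 0 0 0;0.75 -1 0 0 0 0;0.75 -1 0 0 0 0;0.75 -1 0 0 0 0;0.75 -1 0 0 0 0;0.75 -1 0 0 0 0;0.75 -1 0 0 0 0;0.75 -1 0 0 0 0;0.75 -1 0 0 0 0;0.75 -1 0 0 0 0",
  "gripper": 0
}}

```text
time: 2.65
eef_pos: [0.452, 0.2569, 0.27]
tcp_rot: [0.028, 1.0, -0.0, -0.0]
contact_force: [0.8, 0.1, -0.1]
opening: -0.001
finger_force: 0.0
```

Call:
{"op": "jog_arm", "data": {
  "deltas": "0.74 -0.945 -0.6 0 0 0;0.74 -0.945 -0.6 0 0 0;0.74 -0.945 -0.6 0 0 0;0.74 -0.945 -0.6 0 0 0;0.74 -0.945 -0.6 0 0 0;0.74 -0.945 -0.6 0 0 0;0.74 -0.945 -0.6 0 0 0;0.74 -0.945 -0.6 0 0 0;0.74 -0.945 -0.6 0 0 0;0.74 -0.945 -0.6 0 0 0;0 0 0 0 0 0"
}}

```text
time: 4.03
eef_pos: [0.6001, 0.067, 0.1487]
tcp_rot: [0.03, 1.0, 0.0, -0.001]
contact_force: [-0.6, 0.4, 0.5]
opening: 0.002
finger_force: 0.0
```

Run:
```python
from h import *
import pickle
C={}
for n in("side","wrist"):
    C[n]=cams.read_camera(n)
pickle.dump(C,open('c1.pkl','wb'))
a=C['side']['color'][90:330,170:400]; b=C['wrist']['color'][100:420,100:460]
o=np.zeros((500,800,3),np.uint8); 
o[:400,:383]=cv2.resize(a,(383,400)); o[:370,384:800]=cv2.resize(b,(416,370))
cv2.imwrite('pics/m1.png',C['wrist']['color']); cv2.imwrite('pics/s1.png',o)
```

```text
(no output)
```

View pics/s1.png

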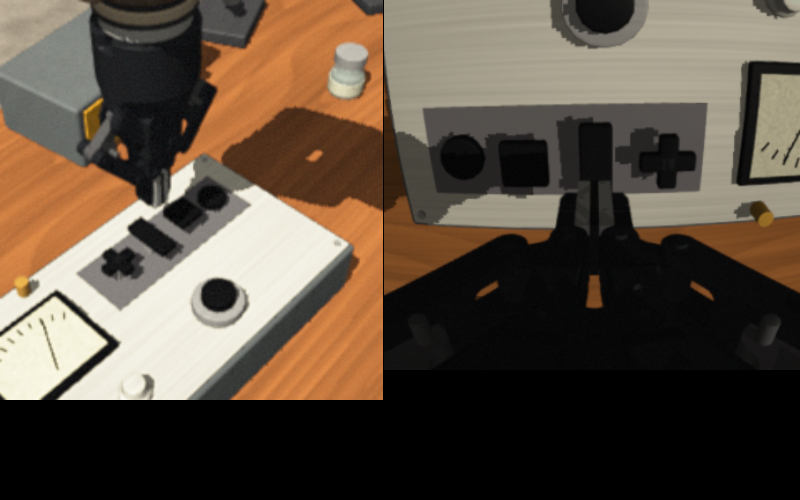

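The wrist view confirms the gripper is lined up sideways with the bar (bar at u≈283, finger seam at u≈281). I'll compute from the wrist calibration.

Run:
```python
from h import *
import pickle
C=pickle.load(open('c1.pkl','rb'));W=C['wrist']
f=lambda x,y,z:onz(W,100+(x-384)/1.1556,100+y/1.1556,z,True).round(4)
print('cam',ray(W,280,210)[0])
for n,p in dict(barFrontL=(580,124,.087),barFrontR=(612,123,.087),rnd=(462,157,.078),sqL=(499,160,.087),sqR=(548,160,.087),cross=(668,160,.087),panelFL=(423,108,.065),panelFR=(707,104,.065),panelBL=(436,193,.065),panelBR=(698,192,.065)).items(): print(n,f(*p))
a=W['color'][95:265,160:400]; cv2.imwrite('pics/w1c.png',cv2.resize(a,None,fx=3.3,fy=3.3,interpolation=cv2.INTER_CUBIC))
```

```text
cam [0.51975895 0.07160009 0.27300367]
barFrontL [0.5793 0.0609 0.087 ]
barFrontR [0.5797 0.0775 0.087 ]
rnd [ 0.5984 -0.0107  0.078 ]
sqL [0.5974 0.0147 0.087 ]
sqR [0.5987 0.0421 0.087 ]
cross [0.6027 0.1073 0.087 ]
panelFL [ 0.5702 -0.0369  0.065 ]
panelFR [0.5783 0.135  0.065 ]
panelBL [ 0.6289 -0.0406  0.065 ]
panelBR [0.6365 0.1318 0.065 ]
```

View pics/w1c.png

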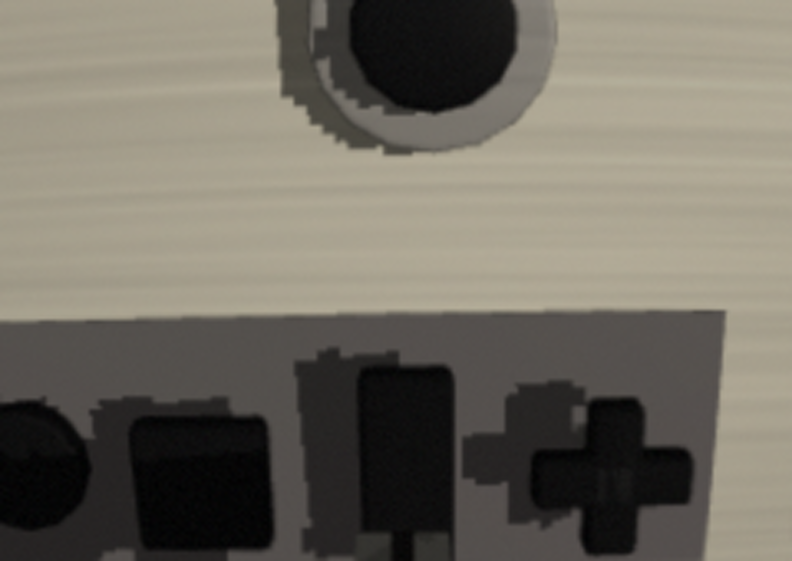

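Bar centre is about (0.602, 0.069). Moving down, gently at the end.

Call:
{"op": "jog_arm", "data": {
  "deltas": "0 0.1 -0.6 0 0 0;0 0 -0.6 0 0 0;0 0 -0.6 0 0 0;0 0 -0.2 0 0 0;0 0 -0.2 0 0 0;0 0 -0.1 0 0 0;0 0 -0.1 0 0 0"
}}

```text
time: 5.0
eef_pos: [0.5998, 0.0708, 0.103]
tcp_rot: [0.028, 1.0, 0.0, -0.0]
contact_force: [-2.6, 1.0, 3.7]
opening: -0.003
finger_force: 1.7
```

Run:
```python
from h import *
import pickle
W=pickle.load(open('c1.pkl','rb'))['wrist']
for p in [(433,30),(350,30),(517,30),(433,110)]: print(onz(W,160+p[0]/3.3,95+p[1]/3.3,.087,True).round(4))
```

```text
[0.5191 0.077  0.087 ]
[0.5182 0.0629 0.087 ]
[0.5197 0.0914 0.087 ]
[0.533  0.0763 0.087 ]
```

Call:
{"op": "jog_arm", "data": {
  "deltas": "0 0 -0.1 0 0 0;0 0 -0.1 0 0 0;0 0 -0.1 0 0 0;0 0 -0.05 0 0 0;0 0 0 0 0 0"
}}

```text
time: 5.62
eef_pos: [0.5999, 0.0708, 0.097]
tcp_rot: [0.028, 1.0, -0.0, -0.0]
contact_force: [-6.8, 0.4, 10.3]
opening: 0.0
finger_force: 5.4
```

Call:
{"op": "jog_arm", "data": {
  "deltas": "0 0 -0.05 0 0 0;0 0 -0.05 0 0 0;0 0 0 0 0 0;0 0 0 0 0 0"
}}

```text
time: 6.12
eef_pos: [0.6, 0.0708, 0.0969]
tcp_rot: [0.028, 1.0, -0.0, -0.001]
contact_force: [-9.6, 0.6, 18.4]
opening: 0.0
finger_force: 9.4
```

The key is on its stop. Lifting, moving over the test button, and checking the bank before pressing.

Call:
{"op": "jog_arm", "data": {
  "deltas": "0 0 0.5 0 0 0;0 0 1 0 0 0;-0.8 0.06 0.3 0 0 0;-0.8 0.06 0 0 0 0;-0.8 0.06 0 0 0 0;-0.8 0.06 0 0 0 0;-0.85 0.06 0 0 0 0;0 0 0 0 0 0"
}}

```text
time: 7.12
eef_pos: [0.5184, 0.0768, 0.1297]
tcp_rot: [0.028, 1.0, -0.0, 0.0]
contact_force: [0.6, 0.0, 0.2]
opening: -0.0
finger_force: 0.0
```

Run:
```python
from h import *
S=cams.read_camera('scene'); D=cams.read_camera('side')
a=cv2.resize(S['color'][160:270,200:350],(400,293),interpolation=cv2.INTER_CUBIC)
b=cv2.resize(D['color'][160:310,200:350],(400,400),interpolation=cv2.INTER_CUBIC)
o=np.zeros((400,800,3),np.uint8);o[:293,:400]=a;o[:,400:]=b
cv2.imwrite('pics/v2.png',o)
```

```text
(no output)
```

View pics/v2.png

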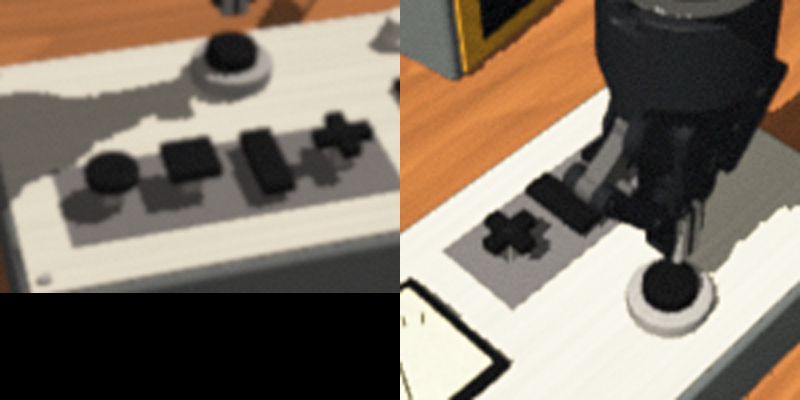

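The left panel shows the round key up, its stem visible at (112,172). The bar is down at (266,162), and the fingertips are over the test button. Pressing it now.

Call:
{"op": "jog_arm", "data": {
  "deltas": "0 0 -0.5 0 0 0;0 0 -0.5 0 0 0;0 0 -0.2 0 0 0;0 0 -0.15 0 0 0;0 0 -0.1 0 0 0;0 0 -0.1 0 0 0;0 0 0 0 0 0;0 0 0 0 0 0"
}}

```text
time: 8.22
eef_pos: [0.5185, 0.0767, 0.0999]
tcp_rot: [0.028, 1.0, -0.0, -0.001]
contact_force: [-6.1, -0.8, 11.1]
opening: 0.0
finger_force: 5.3
```

The button is fully down: the TCP is at the expected stop height of 0.0999 and the force is above the spring's 4 N. Lifting clear.

Call:
{"op": "jog_arm", "data": {
  "deltas": "0 0 0.5 0 0 0;0 0 1 0 0 0;0 0 1 0 0 0;0 0 1 0 0 0;0 0 1 0 0 0;0 0 1 0 0 0;0 0 0 0 0 0;0 0 0 0 0 0;0 0 0 0 0 0"
}}

```text
time: 9.35
eef_pos: [0.5181, 0.0767, 0.207]
tcp_rot: [0.028, 1.0, 0.0, -0.001]
contact_force: [0.4, -0.4, -0.4]
opening: 0.0
finger_force: 0.0
```

Run:
```python
from h import *
S=cams.read_camera('scene')
cv2.imwrite('pics/v3.png',cv2.resize(S['color'][150:270,190:350],None,fx=4,fy=4,interpolation=cv2.INTER_CUBIC))
```

```text
(no output)
```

View pics/v3.png

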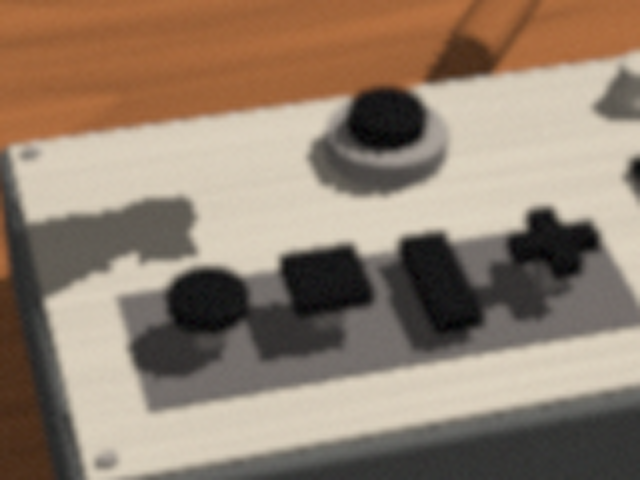

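The test button is back up at (388,117), the round key is up at (208,298), the bar is down at (440,282), and the arm is clear.

```bash
python3 -c "
from plant import ctrl
print(ctrl.sign_off())"
```

```text
the job is handed in; nothing more can be done
None
```

The bar key is pressed home, the round key has popped up, the test button was pressed fully and came back up, and the job is handed in; the sign-off did not report a verdict.

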